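# Squeeze a table foot in the click-lever glue press

## Robot

A 6-joint arm with a two-finger parallel gripper is mounted at the origin on the work surface. World frame = base frame: x ahead of the robot, y to its left, z up, the work surface at z = 0. Lengths are in mm, angles in rad, forces in N, time in s.
With the tool pointing down it reaches from about 325 to 900 mm from the base axis. Payload 6.1 kg.
Tool frame: the origin (TCP) lies between the finger pads; the fingertips stand 8 mm ahead of it and the grasp point (between the pads) lies 11 mm behind it; z points along the fingers, y is the line along which they close (so a half turn about z gives the same grasp; the last joint's range is limited). The gripper opens to 87 mm and grips with 3 to 60 N. Pads are 19 mm wide; open, the fingers measure 117 mm over their backs; the gripper's body (75 mm by 190 mm) begins 51 mm behind the grasp point.
Start: joints at [1.187, 0.22, 1.526, -0, 1.395, -0.126], TCP at [159.345, 604.338, 205.938] pointing down, gripper open.
Joint ranges: [-2.98, 2.98], [-0.91, 2.08], [0.09, 2.57], [-1.24, 4.39], [0.2, 2.65], [-2.68, 2.68]. Speed limits (rad/s): [2.57, 2.57, 3.01, 3.14, 3.14, 3.14].

## Interface

Orientations are given as a unit quaternion [x, y, z, w].
In Python, from station import robot gives the robot as it stands.
- The arm moves only by the tool play_rows, never from a script. Its argument "deltas" is a list of rows, each a list of 7 numbers: the shift along the world's x, y, z in m, then the turn, a rotation vector about the world's x, y, z in rad, then the opening, from 0 (shut) to 1 (fully open). A call has 1 to 12 rows; each row is the pose to reach, as a shift and turn from the pose commanded when the call began; what a row does not reach only later rows make up. A row lasts 1/8 s, in which the tool goes at most 62.5 mm and 10.7 degrees, less where a joint would pass 70% of its speed; a pose out of reach is approached as far as the arm can. A call with a gripper value outside its range is refused whole. The fingers move at their own pace and stop on an object; "grip_force" is the grip in N (left out, the last holds). Time passes only in rows, so rows that repeat a pose let the fingers close. It gives the time, the measured TCP pose, the force, the opening and the grip force at its end, in the units of the state.
- robot.observe(): the state, without advancing time (a new reading comes with each control period).
- robot.snapshot(name): name is "scene" or "side" or "wrist"; returns (picture, depth): 384x512x3 uint8, blue, green, red; 384x512 float32, mm along the optical axis (not along the pixel's ray), 0 where there is no reading.
- robot.camera_model(name): a dict with "mtx" (3x3 intrinsics, pixels), "world_from_camera" (4x4, takes a point from camera to world coordinates). Camera axes: x right, y up, looking along -z (the intrinsics and any distortion apply to the point x, -y, -z); pixel columns grow to the right and rows downward; lengths in mm; the calibration is good to about 2 mm. A picture is of the moment at which its call begins: read the wrist's pose just before it. camera_model takes no time and is no camera call; for the wrist camera it gives the pose at the moment of the call.
- robot.hand_in(): hands the job in; it is judged then, once.
The state is a dict: "time": time; "joint_positions": joint angles; "joint_vel": joint speeds; "joint_efforts": joint torques, N m; "tcp_pos": TCP position; "orientation": TCP orientation; "contact_force": force on the tool from outside, world axes, zero at the start; "wrist_torque": the same for the moment, N m; "opening": finger opening in mm; "gripper_force": force on a finger pad.
Only numpy, scipy, OpenCV 4.12 (cv2) and the standard library are available. Lean on these libraries where they do the work, as an engineer would, in place of code of your own. Each camera call takes 0.05 s, during which the arm holds its last target. There are 200 camera calls.

## Task

Stand the short wooden table foot, tenon up, in the open bay of the steel glue press and let go of it. Then swing the press lever by its black upright grip, in the direction that closes the jaw, exactly three clicks and no more, counting the clicks by feel; the lever springs back if released, so finish while still holding it at the third click with the foot squeezed. Leave the glue bottle, screwdriver, spring clamp and offcut where they are.

Things in the scene. Friction and masses are not known exactly. Their poses are not given: they have to be found in the camera images.
- press: Steel glue press bolted to the bench (fixed; place and yaw vary). Base plate 170 x 240 mm, 15 mm thick; origin on the bench surface, z up. In its own frame: the open bay is centred at (0, 78) mm; a fence closes the bay's +y end, the wooden jaw its -y end, two 12 mm cheek walls its x sides. Fence and cheek tops 60 mm above the bench, jaw top 53 mm.
- bay (a point): Centre of the bay floor (15 mm above the bench), axes as the press. Clear opening 52 x 52 mm with the jaw fully open; walls stand 45 mm above this floor.
- foot: Short wooden table foot standing on the bench: square block 40 x 40 x 60 mm tall with a square tenon 24 x 24 x 30 mm tall centred on its top (90 mm in all), about 80 g, origin at the centre of its underside, z up to the tenon, x and y normal to its side faces. Either pair of faces may face the jaw.
- tenon (a point): On the foot's axis 81 mm above its underside: the place to grip the tenon (24 mm across, shoulder 21 mm below).
- lever_grip (a point): Centre of the upper part of the lever's upright round black grip: 18 mm diameter, from 68 to 118 mm above the bench, this point at 95 mm, 160 mm from the pivot. The grip stands on a flat steel bar. x and y turn with the lever; the lever bar runs along y, the pivot on the +y side.
- lever (a joint): Lever angle q, rad, about the vertical pivot; grows counter-clockwise from above, which closes the jaw. The grip lies 160 mm x (sin(q - 0.6), -cos(q - 0.6)) from the pivot in the press frame. Starts loose in 0 to 0.2 (free travel). A sprung pawl rides over tooth crests at 0.59, 0.75 and 0.91 (clicks 1, 2, 3), then drops into notches at 0.67, 0.83 and 0.99; the next crest, 1.07, is click 4: too far.
- pivot (a point): Vertical lever pivot, at (-45, 10.5) mm in the press frame, this point 75 mm above the bench; a toothed quadrant lies round it at 75 mm radius, top 48 mm. With the foot loaded, the push at the grip climbs to 10 to 17 N before each crest, falls 5 to 9 N over it, and climbs steeply again from the notch. The jaw spring drives the lever back when let go.
- jaw: Wooden jaw pad of the press, 46 x 12 x 34 mm, sprung (preload 25 N, then about 0.7 N per mm); it slides towards the fence (+y of the press) as the lever turns and touches the fence-backed foot shortly before the first click. Axes as the press.
- glue: Bystander: white glue bottle, 56 mm diameter, 150 mm tall, standing; origin at the centre of its underside.
- screwdriver: Bystander: screwdriver lying on the bench, handle to its own -x.
- spring_clamp: Bystander: black spring clamp lying flat, about 150 x 85 mm, 25 mm high; origin at its pivot on the bench.
- offcut: Bystander: light wood offcut 110 x 30 x 18 mm lying along its own x; origin under its centre.
There are look-alikes about, which are no part of the job. What is meant by the foot is not blue, turquoise or yellow, and is the smaller of those in its own colour.

How it is judged:
By the outcome, as a careful person would: the job done as asked, in the order asked, and still so for the second after the job is handed in, while the arm keeps its last pose, push and grip.
It also fails if it takes over 72 s, if anything falls off the work surface, if the arm or the gripper's body presses on something with over 40 N, if the wrist force passes 120 N, or if a joint passes its speed limit or range.

## Working session

There is one attempt and no reset: what is moved stays moved. The work goes in short steps, Python scripts to look and compute and a tool call to move; the robot and the scene stay as the last step left them, time stands still between calls to the robot, and variables do not carry over. Pictures are saved under pics/ and viewed, at most 10 in all, crops included, and the job is handed in when it is done.

Besides the shell and the picture viewer there is one more tool, called as name(argument=value, ...), one argument or row to a line, values as JSON. play_rows: Moves the arm, as the interface text tells. Its arguments: {"type":"object","properties":{"deltas":{"type":"array"},"grip_force":{"type":"number"}},"required":["deltas"]}

```bash
mkdir -p pics; ls
cat > h.py <<'E'
import numpy as np,cv2
from station import robot
def look(n):
    m=robot.camera_model(n); p,d=robot.snapshot(n); return p,d,np.array(m["mtx"]),np.array(m["world_from_camera"]),m
def cloud(d,K,T):
    v,u=np.mgrid[0:d.shape[0],0:d.shape[1]]
    x=(u-K[0,2])/K[0,0]*d; y=(v-K[1,2])/K[1,1]*d
    P=np.stack([x,-y,-d,np.ones_like(d)],-1)@T.T
    P[d<=0]=np.nan
    return P[...,:3]
def save(n,p,d,K,T):
    cv2.imwrite(f"pics/{n}.png",p); np.savez(f"{n}.npz",p=p,d=d,K=K,T=T)
E
python3 - <<'E'
from h import *
for n in("scene","side"):
    p,d,K,T,m=look(n); save(n,p,d,K,T); print(n,[k for k in m],T.round(2).tolist(),K.round(1).tolist(),m.get('dist'))
a=cv2.imread("pics/scene.png");b=cv2.imread("pics/side.png")
print(robot.observe())
E
```

```text
pics
scene ['mtx', 'world_from_camera'] [[-0.3, -0.74, 0.6, 1256.62], [0.95, -0.23, 0.19, 278.41], [0.0, 0.63, 0.77, 1065.86], [0.0, 0.0, 0.0, 1.0]] [[393.2, 0.0, 253.3], [0.0, 393.2, 191.1], [0.0, 0.0, 1.0]] None
side ['mtx', 'world_from_camera'] [[1.0, 0.05, -0.03, 487.94], [-0.05, 0.78, -0.62, -722.93], [-0.01, 0.62, 0.78, 1043.43], [0.0, 0.0, 0.0, 1.0]] [[353.3, 0.0, 250.8], [0.0, 353.3, 191.0], [0.0, 0.0, 1.0]] None
{'time': 0.1, 'joint_positions': array([ 1.18691865e+00,  2.21146085e-01,  1.52751591e+00, -1.40856376e-05,
        1.39469610e+00, -1.26077404e-01]), 'joint_vel': array([ 2.66501164e-06,  2.52346393e-04, -4.47736084e-03,  3.86289803e-04,
       -9.27098407e-04, -8.97578363e-04]), 'joint_efforts': array([ 5.03740321e-04, -4.95945632e+01, -3.88522017e+01,  7.02716270e-02,
        5.15161373e-02, -2.02997188e-05]), 'tcp_pos': array([159.1161287 , 603.78974645, 204.93724057]), 'orientation': array([ 1.28542202e-01,  9.91703647e-01, -8.55929055e-04, -2.15934142e-04]), 'contact_force': array([-0.58483087,  0.18911114, -1.02227203]), 'wrist_torque': array([0.00450249, 0.01645441, 0.05557522]), 'gripper_force': 0.0, 'opening': 87.29750654848831}
```

View pics/scene.png

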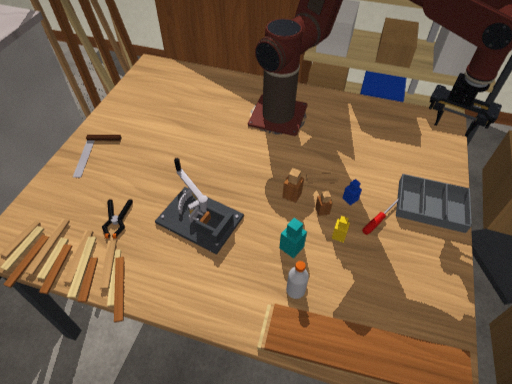

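View pics/side.png

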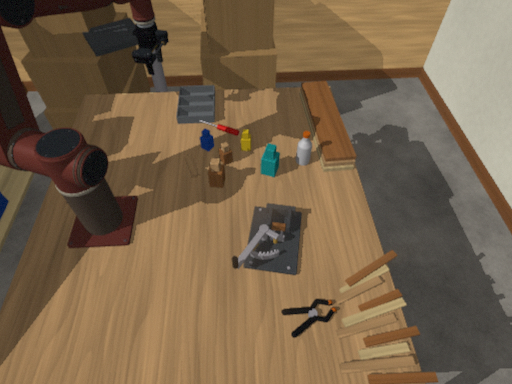

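Candidates in the scene view are brown (293,184), brown (324,202), blue (352,191), yellow (341,229) and turquoise (293,237). Blue, yellow and turquoise are ruled out. Of the two brown ones, (324,202) looks smaller, so it is the likely foot. I'll confirm that with a crop and sizes.

Run:
```python
from h import *
z=np.load("scene.npz");z2=np.load("side.npz")
a=cv2.resize(z["p"][150:270,150:380],None,fx=3,fy=3,interpolation=cv2.INTER_CUBIC)[:,:690]
b=cv2.resize(z2["p"][120:280,190:320],None,fx=2.2,fy=2.2,interpolation=cv2.INTER_CUBIC)
cv2.imwrite("pics/crop1.png",a);
c=np.zeros((360,800,3),np.uint8);cv2.imwrite("pics/crop2.png",cv2.resize(z2["p"][120:280,190:320],None,fx=3.6,fy=3.6,interpolation=cv2.INTER_CUBIC))
for n,q in(("scene",z),("side",z2)):
    P=cloud(q["d"],q["K"],q["T"]); np.save(n+"P.npy",P)
    hsv=cv2.cvtColor(q["p"],cv2.COLOR_BGR2HSV)
    m=((P[...,2]>8)&(P[...,2]<140)&(P[...,0]>250)&(P[...,0]<1000)&(abs(P[...,1])<700)).astype(np.uint8)
    k,l,s,c=cv2.connectedComponentsWithStats(m)
    for i in range(1,k):
        if s[i,4]<60: continue
        Q=P[l==i]; print(n,s[i].tolist(),np.nanmin(Q,0).round(),np.nanmax(Q,0).round(),np.median(hsv[l==i],0))
```

```text
scene [86, 135, 35, 6, 152] [ 323. -677.    8.] [ 379. -551.   19.] [ 10.  169.5  67. ]
scene [155, 158, 89, 96, 3387] [ 454. -242.    8.] [702.  26. 120.] [113.  15.  73.]
scene [283, 169, 21, 33, 492] [380. 127.   8.] [434. 186. 122.] [ 13.  167.5  91. ]
scene [306, 174, 32, 9, 228] [273. 185.   8.] [333. 294.  22.] [ 15. 132. 118.]
scene [343, 179, 19, 25, 301] [342. 325.   9.] [387. 379.  94.] [112. 216.  92.]
scene [362, 181, 100, 54, 1017] [250. 407.   8.] [493. 700.  44.] [102.  13.  69.]
scene [316, 191, 17, 24, 295] [420. 244.   8.] [462. 296.  94.] [ 13. 168.  86.]
scene [102, 200, 31, 39, 433] [ 597. -430.    8.] [ 756. -325.   21.] [50. 43. 26.]
scene [332, 216, 18, 26, 289] [498. 319.   8.] [542. 360.  93.] [ 24. 221. 135.]
scene [25, 219, 45, 56, 537] [ 734. -544.    8.] [ 934. -496.   21.] [ 16. 129. 187.]
scene [280, 218, 27, 39, 699] [585. 169.   8.] [645. 242. 133.] [ 89. 210.  79.]
scene [1, 225, 43, 46, 439] [ 778. -616.    8.] [ 944. -565.   21.] [ 20. 103. 208.]
scene [67, 232, 29, 66, 622] [ 750. -430.    8.] [ 962. -336.   21.] [ 20. 102. 213.]
scene [100, 240
[... 766 characters left out ...]
456. 286. 121.] [ 14. 155.  85.]
side [260, 144, 20, 32, 464] [565. 165.   9.] [639. 228. 133.] [ 89. 206. 113.]
side [184, 155, 15, 22, 170] [265. 183.   8.] [325. 296.  23.] [ 16. 117. 101.]
side [232, 204, 70, 71, 3441] [ 451. -245.    8.] [697.  23. 120.] [23. 15. 66.]
side [334, 251, 63, 54, 975] [ 752. -347.    8.] [ 981. -182.   21.] [ 16. 119. 139.]
side [341, 295, 65, 42, 705] [ 755. -437.    8.] [ 957. -326.   20.] [ 20.  96. 174.]
side [281, 299, 55, 39, 659] [ 589. -434.    8.] [ 748. -329.   22.] [20. 54. 29.]
side [363, 326, 57, 22, 545] [ 809. -471.    9.] [ 971. -422.   21.] [ 14. 160. 128.]
side [339, 356, 76, 18, 771] [ 728. -532.    8.] [ 930. -500.   21.] [ 16. 117. 154.]
```

View pics/crop1.png

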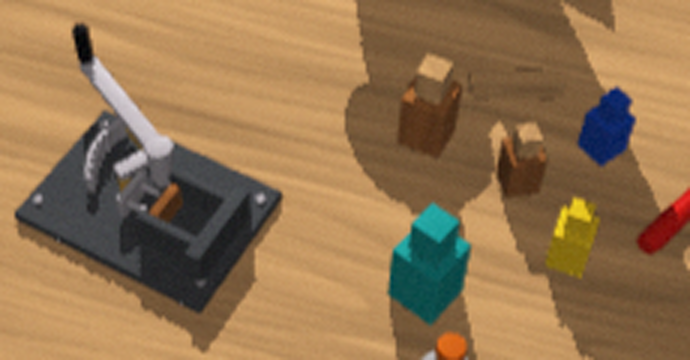

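View pics/crop2.png

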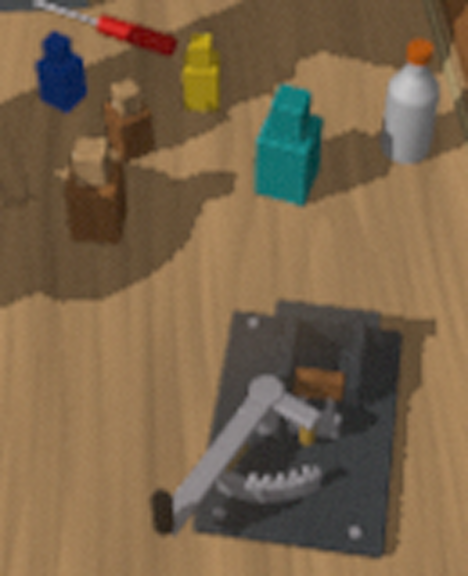

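The crops confirm it: the brown piece at scene (324,202) is 94 mm tall against 121 mm for its brown twin, so it is the foot. Next I'll measure the foot and the press.

Run:
```python
from h import *
for n,bf,bp in(("scene",(316,191,17,24),(155,158,89,96)),("side",(216,138,20,27),(232,200,72,78))):
    P=np.load(n+"P.npy"); 
    def box(b): return P[b[1]:b[1]+b[3],b[0]:b[0]+b[2]].reshape(-1,3)
    Q=box(bf); Q=Q[(Q[:,1]>225)&(Q[:,2]>8)]
    t=Q[Q[:,2]>82]; print(n,"tenon",t.mean(0).round(1),len(t),cv2.minAreaRect(t[:,:2].astype(np.float32)))
    s=Q[(Q[:,2]>8)&(Q[:,2]<64)]; print(" body",cv2.minAreaRect(s[:,:2].astype(np.float32)))
    R=box(bp); w=R[(R[:,2]>11)&(R[:,2]<18)]; print(" plate",len(w),cv2.minAreaRect(w[:,:2].astype(np.float32)))
    w=R[(R[:,2]>57)&(R[:,2]<63)]; w=w[w[:,1]>-150];print(" tops",len(w),cv2.minAreaRect(w[:,:2].astype(np.float32)))
    g=R[(R[:,2]>85)]; print(" grip",g.mean(0).round(1),len(g),g.min(0).round(),g.max(0).round())
```

```text
scene tenon [437.7 269.9  87.7] 56 ((437.23095703125, 269.9345703125), (28.880422592163086, 23.645851135253906), 29.56603240966797)
 body ((437.2039794921875, 269.9937744140625), (44.2314453125, 41.60750961303711), 27.120437622070312)
 plate 1637 ((595.384033203125, -107.90786743164062), (241.43698120117188, 170.3768768310547), 78.26909637451172)
 tops 256 ((604.0147705078125, -82.16443634033203), (166.8926239013672, 99.72219848632812), 73.02545166015625)
 grip [ 466.9 -230.9  105.5] 48 [ 454. -240.   86.] [ 473. -223.  120.]
side tenon [431.9 265.3  88. ] 37 ((430.9593505859375, 268.0105895996094), (24.793622970581055, 28.8544921875), 27.234643936157227)
 body ((431.4026184082031, 264.8037414550781), (39.732635498046875, 43.0048828125), 25.38942527770996)
 plate 1915 ((590.1683959960938, -110.56483459472656), (240.96217346191406, 169.53367614746094), 78.05339813232422)
 tops 235 ((593.1736450195312, -82.87016296386719), (174.70680236816406, 99.96188354492188), 66.882080078125)
 grip [ 459.8 -238.8  107.3] 56 [ 452. -245.   85.] [ 468. -227.  120.]
```

play_rows(
  deltas=[
    [0.034,-0.042,0.005,0,0,-0.11,0.65],
    [0.068,-0.084,0.01,0,0,-0.21,0.65],
    [0.103,-0.126,0.015,0,0,-0.32,0.65],
    [0.137,-0.168,0.02,0,0,-0.42,0.65],
    [0.172,-0.21,0.025,0,0,-0.53,0.65],
    [0.206,-0.253,0.03,0,0,-0.64,0.65],
    [0.24,-0.295,0.035,0,0,-0.74,0.65],
    [0.275,-0.337,0.04,0,0,-0.85,0.65],
    [0.275,-0.337,0.04,0,0,-0.85,0.65],
    [0.275,-0.337,0.04,0,0,-0.85,0.65],
  ],
)

```text
time: 1.35
tcp_pos: [434.0, 267.3, 245.5]
orientation: [0.526, 0.85, -0.0, -0.001]
contact_force: [-0.6, -0.0, 0.3]
opening: 56.7
gripper_force: 0.0
```

Run:
```python
from h import *
p,d,K,T,m=look("wrist"); save("w1",p,d,K,T); P=cloud(d,K,T)
print(robot.observe()["tcp_pos"],T.round(2).tolist())
hsv=cv2.cvtColor(p,cv2.COLOR_BGR2HSV)
near=(abs(P[...,0]-434)<45)&(abs(P[...,1]-267)<45)
for lo,hi in((84,98),(50,66)):
    w=P[near&(P[...,2]>lo)&(P[...,2]<hi)]; print(lo,len(w))
    if len(w)>5: print(w.mean(0),cv2.minAreaRect(w[:,:2].astype(np.float32)))
```

```text
[433.57873037 267.83419034 245.44245895] [[0.9, -0.43, -0.13, 399.3], [0.45, 0.86, 0.26, 337.04], [-0.0, -0.29, 0.96, 423.66], [0.0, 0.0, 0.0, 1.0]]
84 473
[432.44184753 270.57294701  89.30536572] ((432.50286865234375, 270.1084289550781), (23.378721237182617, 23.99211883544922), 26.746177673339844)
50 591
[430.3890879  275.64568005  58.94591756] ((432.5713195800781, 270.1307373046875), (39.566532135009766, 39.63990783691406), 27.37203025817871)
```

View pics/w1.png

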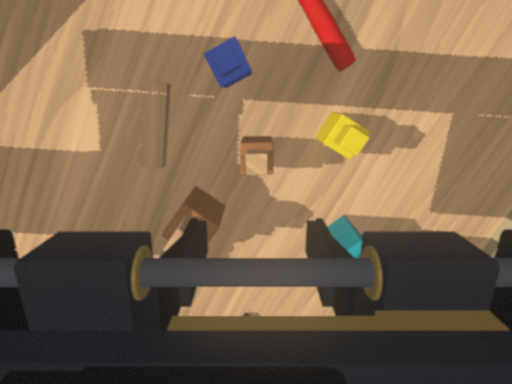

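play_rows(
  deltas=[
    [-0.0015,0.0025,-0.05,0,0,0.01,0.65],
    [-0.0015,0.0025,-0.1,0,0,0.01,0.65],
    [-0.0015,0.0025,-0.14,0,0,0.01,0.65],
    [-0.0015,0.0025,-0.165,0,0,0.01,0.65],
    [-0.0015,0.0025,-0.174,0,0,0.01,0.65],
    [-0.0015,0.0025,-0.174,0,0,0.01,0.65],
    [-0.0015,0.0025,-0.174,0,0,0.01,0.65],
    [-0.0015,0.0025,-0.174,0,0,0.01,0.2],
    [-0.0015,0.0025,-0.174,0,0,0.01,0.0],
    [-0.0015,0.0025,-0.174,0,0,0.01,0.0],
    [-0.0015,0.0025,-0.174,0,0,0.01,0.0],
    [-0.0015,0.0025,-0.174,0,0,0.01,0.0],
  ],
  grip_force=25,
)

```text
time: 2.9
tcp_pos: [432.9, 269.8, 72.0]
orientation: [0.522, 0.853, -0.0, 0.0]
contact_force: [0.4, 1.1, 1.4]
opening: 22.6
gripper_force: 25.0
```

play_rows(
  deltas=[
    [0,0,0.03,0,0,0,0],
    [0,0,0.08,0,0,0,0],
    [0,0,0.13,0,0,0,0],
    [0.01,-0.02,0.178,0,0,-0.03,0],
    [0.03,-0.07,0.178,0,0,-0.13,0],
    [0.05,-0.12,0.178,0,0,-0.23,0],
    [0.07,-0.17,0.178,0,0,-0.33,0],
    [0.09,-0.22,0.178,0,0,-0.43,0],
    [0.11,-0.27,0.178,0,0,-0.53,0],
    [0.135,-0.32,0.178,0,0,-0.63,0],
    [0.152,-0.36,0.178,0,0,-0.677,0],
    [0.16,-0.379,0.178,0,0,-0.677,0],
  ],
)

```text
time: 4.4
tcp_pos: [593.0, -111.3, 249.2]
orientation: [0.776, 0.631, -0.0, -0.0]
contact_force: [-0.5, 0.4, 0.2]
opening: 22.5
gripper_force: 25.0
```

play_rows(
  deltas=[
    [0,0,0,0,0,0,0],
    [0,0,0,0,0,0,0],
    [0,0,0,0,0,0,0],
  ],
)

```text
time: 4.78
tcp_pos: [592.6, -107.7, 250.2]
orientation: [0.775, 0.632, 0.0, -0.0]
contact_force: [-0.1, 0.3, -0.4]
opening: 22.3
gripper_force: 25.0
```

Run:
```python
from h import *
p,d,K,T,m=look("wrist"); save("w2",p,d,K,T); P=cloud(d,K,T); np.save("w2P.npy",P)
o=robot.observe();print(o["tcp_pos"],o["orientation"],o["opening"])
for lo,hi in((11,18),(57,63),(50,55)):
    w=P[(P[...,2]>lo)&(P[...,2]<hi)]; print(lo,len(w))
    if len(w)>5: print(w.mean(0),cv2.minAreaRect(w[:,:2].astype(np.float32)))
```

```text
[ 592.67242598 -107.78565741  250.20712173] [7.74840910e-01 6.32156263e-01 1.51019543e-04 2.07023737e-05] 22.705842762128935
11 16009
[ 665.97026888 -135.41349304   14.71471493] ((709.7221069335938, -218.0074005126953), (403.2567138671875, 446.33282470703125), 77.90000915527344)
57 2721
[617.37423574 -34.64094366  59.29507699] ((612.4526977539062, -61.802581787109375), (112.22593688964844, 99.5396499633789), 78.43180847167969)
50 437
[610.12517989 -80.13369435  52.19647189] ((619.518798828125, -75.26080322265625), (100.36186218261719, 72.63690185546875), 77.77207946777344)
```

View pics/w2.png

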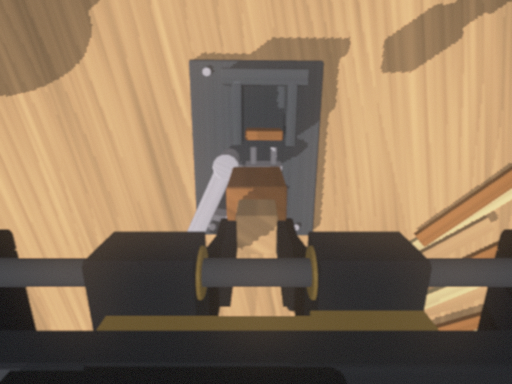

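The wrist view shows the bay: fence at row 77, cheeks at columns 236 and 291, wooden jaw at row 135. The foot hangs straight at (257,195).

Run:
```python
from h import *
P=np.load("w2P.npy")[60:150,195:325].reshape(-1,3); p=np.load("w2.npz")["p"]
a=np.deg2rad(-11.9);X=np.array([np.cos(a),np.sin(a)]);Y=np.array([-X[1],X[0]])
L=P[:,:2]-[609,-33]; L=np.c_[L@X,L@Y,P[:,2]]
w=L[(L[:,2]>56)&(L[:,2]<64)]
f=w[(w[:,1]>24)&(w[:,1]<60)]; print("fence",np.percentile(f[:,1],[1,50,99]),np.percentile(f[:,0],[1,99]), len(f))
c=w[(abs(w[:,1])<15)]
for s in(-1,1):
    q=c[c[:,0]*s>0]; print("cheek",s,np.percentile(q[:,0],[1,5,50,95,99]),len(q), np.polyfit(q[:,1],q[:,0],1))
q=f[abs(f[:,0])<30]; print("fence slope",np.polyfit(q[:,0],q[:,1],1))
j=L[(L[:,2]>48)&(L[:,2]<56)&(abs(L[:,0])<20)&(L[:,1]<0)&(L[:,1]>-50)]; print("jaw",np.percentile(j[:,1],[1,50,99]),np.percentile(j[:,0],[1,99]),len(j))
b=L[(L[:,2]<19)&(L[:,2]>11)]; print("plate",[np.percentile(b[:,i],[.5,99.5]) for i in(0,1)])
fl=L[(abs(L[:,0])<18)&(abs(L[:,1])<18)]; print("floor",np.median(fl[:,2]))
# other views: grip/lever bar
for n in("scene","side"):
    Q=np.load(n+"P.npy").reshape(-1,3)
    g=Q[(Q[:,2]>72)&(Q[:,2]<125)&(Q[:,0]>430)&(Q[:,0]<500)&(Q[:,1]<-200)&(Q[:,1]>-260)]
    print(n,"grip",(g[:,:2].min(0)+g[:,:2].max(0))/2,len(g),g[g[:,2]>116].mean(0))
```

```text
fence [24.06783885 26.32407489 28.74218867] [-39.16144254  57.18021513] 425
cheek -1 [-39.32740895 -34.86172039 -22.59603083  -5.46331717  -1.81460391] 379 [  0.10612069 -22.39390995]
cheek 1 [ 1.32063834  5.87756349 38.885117   52.09792228 56.90360201] 460 [-0.477689   37.62574883]
fence slope [5.19989833e-03 2.63296125e+01]
jaw [-49.49896438 -44.69039358  -3.26028402] [-17.09900157  19.90237524] 236
plate [array([-80.65889116,  82.88511096]), array([-70.69345154,  41.21564995])]
floor 14.899684167810221
scene grip [ 463.63590293 -232.60731999] 63 [ 464.47218938 -233.787794    117.77973538]
side grip [ 459.31411746 -235.79432942] 65 [ 459.43441186 -235.83738428  117.90688634]
```

Run:
```python
from h import *
P=np.load("w2P.npy")[60:150,195:325].reshape(-1,3)
a=np.deg2rad(-11.9);X=np.array([np.cos(a),np.sin(a)]);Y=np.array([-X[1],X[0]])
L=P[:,:2]-[609,-33]; L=np.c_[L@X,L@Y,P[:,2]]
w=L[(L[:,2]>50)&(L[:,2]<64)]
H,xe,ye=np.histogram2d(w[:,1],w[:,0],bins=[np.arange(-70,50,4),np.arange(-60,76,4)])
print("x",xe[0],ye[0])
for r,y in zip(H[::-1],xe[:-1][::-1]): print(int(y),"".join("#" if v>5 else "+" if v>1 else "." for v in r))
```

```text
x -70 -60
42 .................................
38 .................................
34 .................................
30 .................................
26 ....+########################+...
22 ....+#########################...
18 ....+#########################...
14 ....+#########################...
10 .....#########################...
6 .......+###............####......
2 .......+###............####......
-2 .......+###............####......
-6 .......+###............####......
-10 .......+###............+###......
-14 .......+###............+###......
-18 .......+###............+###......
-22 .......+###............####......
-26 .......+###............####......
-30 .......+###............####......
-34 .......+###............####......
-38 .......+###............####......
-42 .......+###.+++++++++..####......
-46 ........###############+###......
-50 ........###+###########+###......
-54 .......+###+###########+###......
-58 .......+###............####......
-62 ........++.......................
-66 .................................
-70 .................................
```

Run:
```python
from h import *
P=np.load("w2P.npy")[60:150,195:325].reshape(-1,3)
a=np.deg2rad(-11.9);X=np.array([np.cos(a),np.sin(a)]);Y=np.array([-X[1],X[0]])
L=P[:,:2]-[609,-33]; L=np.c_[L@X,L@Y,P[:,2]]
w=L[(L[:,2]>57)&(L[:,2]<64)]
c=w[(w[:,1]<5)&(w[:,1]>-38)]
l=c[c[:,0]<5];r=c[c[:,0]>5]
print("left",np.percentile(l[:,0],[2,50,98]),np.polyfit(l[:,1],l[:,0],1)[0],"right",np.percentile(r[:,0],[2,50,98]),np.polyfit(r[:,1],r[:,0],1)[0])
f=w[(w[:,1]>5)&(w[:,0]>-10)&(w[:,0]<28)];print("fence",np.percentile(f[:,1],[2,50,98]),np.polyfit(f[:,0],f[:,1],1)[0])
j=L[(L[:,2]>48)&(L[:,2]<56)&(L[:,0]>-12)&(L[:,0]<28)&(L[:,1]>-58)];print("jaw",np.percentile(j[:,1],[2,50,98]))
cx=(np.median(l[:,0])+np.median(r[:,0]))/2
cy=np.percentile(f[:,1],2)-26
b=np.array([609,-33])+cx*X+cy*Y; o=b-78*Y; pv=o-45*X+10.5*Y
print("bay",b,"origin",o,"pivot",pv)
for g in((464.5,-233.8),(459.4,-235.8)):
    v=np.array(g)-pv; print(np.hypot(*v),np.arctan2(v@X,-(v@Y))+.6)
```

```text
left [-28.80641405 -22.92796381 -17.13180493] -0.007005931479212541 right [35.0506116  40.60106605 46.39015943] -0.000262000593144924
fence [11.46800536 19.99473581 28.52614466] -0.0028076439526428304
jaw [-51.90311585 -46.72236843 -41.07981843]
bay [614.65008655 -49.04182115] origin [ 598.56616009 -125.36552199] pivot [ 556.69839971 -105.81198931]
157.73863125419075 0.18342915754392342
162.36952149260532 0.16514205985970248
```

play_rows(
  deltas=[
    [0.01,0.03,-0.03,0,0,-0.005,0],
    [0.022,0.06,-0.06,0,0,-0.005,0],
    [0.022,0.06,-0.09,0,0,-0.005,0],
    [0.022,0.06,-0.09,0,0,-0.005,0],
    [0.022,0.06,-0.09,0,0,-0.005,0],
    [0.022,0.06,-0.09,0,0,-0.005,0],
  ],
)

```text
time: 5.58
tcp_pos: [616.0, -49.7, 162.1]
orientation: [0.777, 0.629, 0.001, 0.001]
contact_force: [-0.6, -0.9, -0.0]
opening: 22.5
gripper_force: 25.0
```

Run:
```python
from h import *
o=robot.observe();print(o["tcp_pos"],o["orientation"])
for n in("scene","side"):
    p,d,K,T,m=look(n); P=cloud(d,K,T)
    r=P[(P[...,0]>540)&(P[...,0]<700)&(P[...,1]>-110)&(P[...,1]<20)]
    f=r[(r[:,2]>95)&(r[:,2]<140)]
    t=r[(r[:,2]>57)&(r[:,2]<63)]
    print(n,"foot",cv2.minAreaRect(f[:,:2].astype(np.float32)),len(f),"walls",cv2.minAreaRect(t[:,:2].astype(np.float32)))
    cv2.imwrite(f"pics/{n}3.png",p)
o=robot.observe();print(o["tcp_pos"])
```

```text
[615.99425423 -49.65266201 162.14672877] [0.777131   0.6293366  0.00105846 0.0013145 ]
scene foot ((630.709716796875, -40.879512786865234), (30.967458724975586, 54.63533020019531), 34.409889221191406) 163 walls ((615.1085815429688, -38.96007537841797), (88.61709594726562, 97.95671081542969), 67.47493743896484)
side foot ((611.2456665039062, -69.91409301757812), (6.001298427581787, 39.700740814208984), 78.41264343261719) 101 walls ((613.3471069335938, -51.509822845458984), (89.18777465820312, 96.94268035888672), 80.21131134033203)
[615.66933488 -49.64685089 161.63064462]
```

play_rows(
  deltas=[
    [-0.001,0.0005,-0.02,0,0,0,0],
    [-0.001,0.0005,-0.04,0,0,0,0],
    [-0.001,0.0005,-0.055,0,0,0,0],
    [-0.001,0.0005,-0.065,0,0,0,0],
    [-0.001,0.0005,-0.065,0,0,0,0],
    [-0.001,0.0005,-0.065,0,0,0,0],
  ],
)

```text
time: 6.42
tcp_pos: [614.4, -48.8, 95.5]
orientation: [0.777, 0.629, 0.0, 0.0]
contact_force: [0.2, 0.2, -1.1]
opening: 22.6
gripper_force: 25.0
```

play_rows(
  deltas=[
    [0,0,-0.004,0,0,0,0],
    [0,0,-0.0075,0,0,0,0],
    [0,0,-0.0075,0,0,0,0],
    [0,0,-0.0075,0,0,0,0],
  ],
)

```text
time: 6.92
tcp_pos: [613.8, -48.6, 87.5]
orientation: [0.777, 0.63, -0.0, -0.0]
contact_force: [-0.1, 1.0, -0.1]
opening: 22.6
gripper_force: 25.0
```

play_rows(
  deltas=[
    [0,0,-0.0005,0,0,0,0.6],
    [0,0,-0.0005,0,0,0,0.6],
    [0,0,-0.0005,0,0,0,0.6],
    [0,0,-0.0005,0,0,0,0.6],
    [0,0,0.02,0,0,0,0.6],
    [0,0,0.05,0,0,0,0.6],
    [0,0,0.09,0,0,0,0.6],
    [0,0,0.12,0,0,0,0.6],
    [0,0,0.12,0,0,0,0.6],
  ],
)

```text
time: 8.05
tcp_pos: [616.3, -49.1, 212.7]
orientation: [0.777, 0.63, 0.003, 0.003]
contact_force: [0.5, -0.6, -0.4]
opening: 52.1
gripper_force: 0.0
```

Run:
```python
from h import *
a=np.deg2rad(-11.9);X=np.array([np.cos(a),np.sin(a)]);Y=np.array([-X[1],X[0]])
o=robot.observe();print(o["tcp_pos"],o["opening"])
for n in("scene","side","wrist"):
    p,d,K,T,m=look(n); P=cloud(d,K,T).reshape(-1,3)
    r=P[(np.hypot(P[:,0]-614,P[:,1]+49)<45)]
    for lo,hi in((98,112),(68,80)):
        f=r[(r[:,2]>lo)&(r[:,2]<hi)]
        if len(f)>8: print(n,lo,cv2.minAreaRect(f[:,:2].astype(np.float32)),len(f),f[:,2].max())
    cv2.imwrite(f"pics/{n}4.png",p)
    g=P[(P[:,2]>72)&(P[:,2]<125)&(P[:,0]>430)&(P[:,0]<500)&(P[:,1]<-200)&(P[:,1]>-260)]
    if len(g): print("grip",(g[:,:2].min(0)+g[:,:2].max(0))/2,len(g))
```

```text
[616.31297586 -49.11144075 212.73123481] 52.12420296889663
scene 98 ((618.2366943359375, -48.528568267822266), (24.6428165435791, 23.98609161376953), 72.99678802490234) 59 109.60665931731057
scene 68 ((618.1986694335938, -48.284950256347656), (40.08483123779297, 41.45659255981445), 80.00260925292969) 84 79.93141319898325
grip [ 464.14167491 -233.29478307] 55
side 98 ((611.8737182617188, -50.515541076660156), (27.02269172668457, 22.48677635192871), 82.2109375) 50 108.19500047656618
side 68 ((612.7216796875, -50.41200637817383), (41.44132614135742, 39.56207275390625), 79.71297454833984) 74 79.02434411538343
grip [ 467.88464856 -231.81145365] 65
wrist 98 ((614.7464599609375, -48.07484436035156), (23.65501594543457, 23.667360305786133), 77.71405792236328) 636 106.34659873055489
wrist 68 ((614.5274658203125, -48.3333625793457), (39.92861557006836, 39.72994613647461), 78.25067138671875) 741 79.90773645350845
```

View pics/wrist4.png

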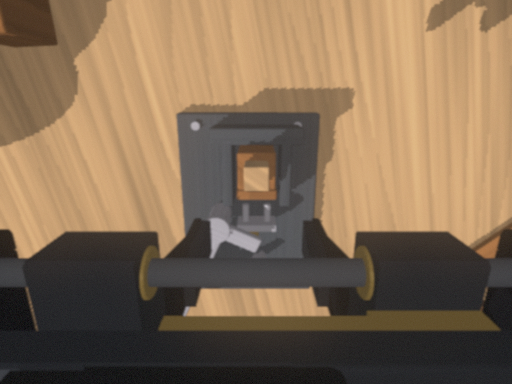

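The foot stands upright in the bay: wrist pixel (257,178), centre (614.6,-48.2), top at 105 mm, square to the walls. Next is the lever grip.

play_rows(
  deltas=[
    [-0.03,-0.037,0.01,0,0,-0.08,0.6],
    [-0.06,-0.074,0.02,0,0,-0.17,0.6],
    [-0.09,-0.11,0.03,0,0,-0.26,0.6],
    [-0.12,-0.148,0.0375,0,0,-0.34,0.6],
    [-0.1525,-0.1855,0.0375,0,0,-0.43,0.6],
    [-0.1525,-0.1855,0.0375,0,0,-0.43,0.6],
    [-0.1525,-0.1855,0.0375,0,0,-0.43,0.6],
    [-0.1525,-0.1855,0.0375,0,0,-0.43,0.6],
  ],
)

```text
time: 9.2
tcp_pos: [461.8, -233.1, 244.2]
orientation: [0.893, 0.45, -0.0, -0.001]
contact_force: [0.1, 0.4, 0.0]
opening: 52.5
gripper_force: 0.0
```

Run:
```python
from h import *
p,d,K,T,m=look("wrist"); save("w5",p,d,K,T); P=cloud(d,K,T).reshape(-1,3)
o=robot.observe();print(o["tcp_pos"],o["orientation"])
r=P[np.hypot(P[:,0]-461,P[:,1]+234)<50]
for lo,hi in((113,123),(72,112)):
    f=r[(r[:,2]>lo)&(r[:,2]<hi)]
    if len(f)>8: print(lo,cv2.minEnclosingCircle(f[:,:2].astype(np.float32)),f.mean(0),len(f))
```

```text
[ 461.85167262 -233.09092192  244.3952234 ] [ 8.92949621e-01  4.50156319e-01 -1.29589956e-04 -4.96406229e-04]
113 ((460.5390319824219, -233.7584991455078), 8.650689125061035) [ 460.73871692 -233.39941613  116.95317046] 224
72 ((460.5692138671875, -233.62112426757812), 8.87561321258545) [ 464.41415277 -228.55519907   93.24501088] 119
```

play_rows(
  deltas=[
    [-0.001,0,-0.05,0,0,0,0.6],
    [-0.001,0,-0.1,0,0,0,0.6],
    [-0.001,0,-0.14,0,0,0,0.6],
    [-0.001,0,-0.161,0,0,0,0.6],
    [-0.001,0,-0.161,0,0,0,0.6],
    [-0.001,0,-0.161,0,0,0,0.6],
    [-0.001,0,-0.161,0,0,0,0.3],
    [-0.001,0,-0.161,0,0,0,0.0],
    [-0.001,0,-0.161,0,0,0,0.0],
    [-0.001,0,-0.161,0,0,0,0.0],
    [-0.001,0,-0.161,0,0,0,0.0],
  ],
  grip_force=45,
)

```text
time: 10.62
tcp_pos: [460.3, -234.2, 84.1]
orientation: [0.893, 0.449, 0.0, 0.0]
contact_force: [-0.3, -0.2, 1.6]
opening: 16.7
gripper_force: 45.0
```

```bash
cat > arc.py <<'E'
import numpy as np,sys
from station import robot
PV=np.array([556.7,-105.8]);c,s=np.cos(-.2077),np.sin(-.2077)
X=np.array([c,s]);Y=np.array([-s,c])
def pos(q): return PV+160*(np.sin(q-.6)*X-np.cos(q-.6)*Y)
def rep():
    o=robot.observe();v=o["tcp_pos"][:2]-PV;x,y=v@X,v@Y
    q=np.arctan2(x,-y)+.6;f=o["contact_force"];t=np.cos(q-.6)*X+np.sin(q-.6)*Y;n=v/np.hypot(*v)
    print("t",o["time"],"q",round(q,3),"r",round(np.hypot(x,y),1),"z",o["tcp_pos"][2].round(1),"Ft",round(f[:2]@t,1),"Fr",round(f[:2]@n,1),"Fz",round(f[2],1),"open",o["opening"].round(1),o["gripper_force"])
if __name__=="__main__":
    rep()
    q0=float(sys.argv[1])
    for q in map(float,sys.argv[2:]): print(q,((pos(q)-pos(q0))/1000).round(4),round(q-q0,3))
E
python3 arc.py 0.163 .2 .24 .28 .32 .36 .4 .43 .46 .48 .5 .52 .54
```

```text
Traceback (most recent call last):
  File "arc.py", line 11, in <module>
    rep()
    ~~~^^
  File "arc.py", line 9, in rep
    print("t",o["time"],"q",round(q,3),"r",round(np.hypot(x,y),1),"z",o["tcp_pos"][2].round(1),"Ft",round(f[:2]@t,1),"Fr",round(f[:2]@n,1),"Fz",round(f[2],1),"open",o["opening"].round(1),o["gripper_force"])
                                                                                                                                                                     ^^^^^^^^^^^^^^^^^^
AttributeError: 'float' object has no attribute 'round'
```

```bash
sed -i 's/o\["opening"\].round(1)/round(o["opening"],1)/' arc.py; python3 arc.py 0.163 .2 .24 .28 .32 .36 .4 .43 .46 .48 .5
```

```text
t 10.625 q 0.164 r 160.6 z 84.1 Ft -0.2 Fr 0.3 Fz 1.6 open 16.7 45.00028610229492
0.2 [ 0.0048 -0.0035] 0.037
0.24 [ 0.0101 -0.007 ] 0.077
0.28 [ 0.0156 -0.0103] 0.117
0.32 [ 0.0212 -0.0135] 0.157
0.36 [ 0.0269 -0.0163] 0.197
0.4 [ 0.0327 -0.019 ] 0.237
0.43 [ 0.0371 -0.0208] 0.267
0.46 [ 0.0416 -0.0225] 0.297
0.48 [ 0.0447 -0.0236] 0.317
0.5 [ 0.0477 -0.0246] 0.337
```

play_rows(
  deltas=[
    [0.0048,-0.0035,0,0,0,0.037,0],
    [0.0101,-0.007,0,0,0,0.077,0],
    [0.0156,-0.0103,0,0,0,0.117,0],
    [0.0212,-0.0135,0,0,0,0.157,0],
    [0.0269,-0.0163,0,0,0,0.197,0],
    [0.0327,-0.019,0,0,0,0.237,0],
    [0.0371,-0.0208,0,0,0,0.267,0],
    [0.0416,-0.0225,0,0,0,0.297,0],
    [0.0447,-0.0236,0,0,0,0.317,0],
    [0.0447,-0.0236,0,0,0,0.317,0],
  ],
)

```text
time: 11.88
tcp_pos: [505.2, -257.6, 84.1]
orientation: [0.811, 0.585, 0.0, -0.0]
contact_force: [-1.3, 2.3, 4.0]
opening: 16.9
gripper_force: 45.0
```

```bash
python3 arc.py 0.48 .5 .52 .54 .56 .58 .6 .62 .64 .66 .67 .68
```

```text
t 11.875 q 0.481 r 160.3 z 84.1 Ft -1.9 Fr -1.7 Fz 4.0 open 16.9 45.001171231269836
0.5 [ 0.003 -0.001] 0.02
0.52 [ 0.0061 -0.0019] 0.04
0.54 [ 0.0092 -0.0028] 0.06
0.56 [ 0.0123 -0.0036] 0.08
0.58 [ 0.0154 -0.0044] 0.1
0.6 [ 0.0185 -0.0051] 0.12
0.62 [ 0.0216 -0.0057] 0.14
0.64 [ 0.0248 -0.0063] 0.16
0.66 [ 0.028  -0.0068] 0.18
0.67 [ 0.0295 -0.007 ] 0.19
0.68 [ 0.0311 -0.0072] 0.2
```

play_rows(
  deltas=[
    [0.003,-0.001,0,0,0,0.02,0],
    [0.0061,-0.0019,0,0,0,0.04,0],
    [0.0061,-0.0019,0,0,0,0.04,0],
  ],
)

```text
time: 12.25
tcp_pos: [509.1, -258.9, 84.0]
orientation: [0.799, 0.601, -0.001, -0.002]
contact_force: [-8.3, 5.6, 10.2]
opening: 16.6
gripper_force: 45.0
```

play_rows(
  deltas=[
    [0.0031,-0.0009,0,0,0,0.02,0],
    [0.0062,-0.0017,0,0,0,0.04,0],
    [0.0062,-0.0017,0,0,0,0.04,0],
  ],
)

```text
time: 12.62
tcp_pos: [515.3, -260.6, 84.0]
orientation: [0.787, 0.617, -0.001, -0.002]
contact_force: [-8.7, 3.5, 10.3]
opening: 16.7
gripper_force: 45.0
```

play_rows(
  deltas=[
    [0.0016,-0.0004,0,0,0,0.01,0],
    [0.0031,-0.0008,0,0,0,0.02,0],
    [0.0031,-0.0008,0,0,0,0.02,0],
  ],
)

```text
time: 13.0
tcp_pos: [518.5, -261.5, 84.0]
orientation: [0.781, 0.624, -0.001, -0.002]
contact_force: [-9.1, 4.8, 9.4]
opening: 16.5
gripper_force: 45.0
```

play_rows(
  deltas=[
    [0.0016,-0.0004,0,0,0,0.01,0],
    [0.0031,-0.0007,0,0,0,0.02,0],
    [0.0031,-0.0007,0,0,0,0.02,0],
  ],
)

```text
time: 13.38
tcp_pos: [521.9, -262.2, 84.0]
orientation: [0.775, 0.632, -0.001, -0.002]
contact_force: [-6.8, 4.4, 9.2]
opening: 16.6
gripper_force: 45.0
```

play_rows(
  deltas=[
    [0.0016,-0.0003,0,0,0,0.01,0],
    [0.0031,-0.0006,0,0,0,0.02,0],
    [0.0031,-0.0006,0,0,0,0.02,0],
  ],
)

```text
time: 13.75
tcp_pos: [525.3, -262.9, 84.0]
orientation: [0.768, 0.64, -0.001, -0.001]
contact_force: [-5.8, 4.8, 8.9]
opening: 16.5
gripper_force: 45.0
```

```bash
python3 arc.py 0.62 .64 .66 .68 .7 .72 .74 .76 .78 .80 .82
```

```text
t 13.75 q 0.61 r 160.3 z 84.0 Ft -6.6 Fr -3.6 Fz 8.9 open 16.5 45.00993847846985
0.64 [ 0.0031 -0.0006] 0.02
0.66 [ 0.0063 -0.0011] 0.04
0.68 [ 0.0095 -0.0015] 0.06
0.7 [ 0.0127 -0.0019] 0.08
0.72 [ 0.0158 -0.0022] 0.1
0.74 [ 0.019  -0.0024] 0.12
0.76 [ 0.0222 -0.0026] 0.14
0.78 [ 0.0254 -0.0027] 0.16
0.8 [ 0.0286 -0.0028] 0.18
0.82 [ 0.0318 -0.0028] 0.2
```

play_rows(
  deltas=[
    [0.0016,-0.0003,0,0,0,0.01,0],
    [0.0031,-0.0006,0,0,0,0.02,0],
    [0.0031,-0.0006,0,0,0,0.02,0],
  ],
)

```text
time: 14.12
tcp_pos: [528.7, -263.5, 84.0]
orientation: [0.762, 0.648, -0.001, -0.001]
contact_force: [-5.1, 4.3, 7.5]
opening: 16.7
gripper_force: 45.0
```

play_rows(
  deltas=[
    [0.0016,-0.0003,0,0,0,0.01,0],
    [0.0032,-0.0005,0,0,0,0.02,0],
    [0.0032,-0.0005,0,0,0,0.02,0],
  ],
)

```text
time: 14.5
tcp_pos: [532.1, -264.1, 84.0]
orientation: [0.755, 0.655, -0.0, -0.001]
contact_force: [-4.3, 3.2, 6.6]
opening: 16.9
gripper_force: 45.0
```

play_rows(
  deltas=[
    [0.0016,-0.0002,0,0,0,0.01,0],
    [0.0032,-0.0004,0,0,0,0.02,0],
    [0.0032,-0.0004,0,0,0,0.02,0],
  ],
)

```text
time: 14.88
tcp_pos: [533.9, -264.4, 84.0]
orientation: [0.749, 0.663, -0.001, -0.002]
contact_force: [-9.5, 4.6, 9.8]
opening: 16.6
gripper_force: 45.0
```

play_rows(
  deltas=[
    [0.0016,-0.0002,0,0,0,0.01,0],
    [0.0032,-0.0004,0,0,0,0.02,0],
    [0.0032,-0.0004,0,0,0,0.02,0],
  ],
)

```text
time: 15.25
tcp_pos: [536.1, -264.7, 84.0]
orientation: [0.742, 0.67, -0.002, -0.003]
contact_force: [-12.9, 4.9, 12.5]
opening: 16.9
gripper_force: 45.0
```

play_rows(
  deltas=[
    [0.0016,-0.0002,0,0,0,0.01,0],
    [0.0032,-0.0003,0,0,0,0.02,0],
    [0.0032,-0.0003,0,0,0,0.02,0],
  ],
)

```text
time: 15.62
tcp_pos: [539.7, -265.0, 84.0]
orientation: [0.736, 0.677, -0.002, -0.003]
contact_force: [-11.9, 4.1, 12.5]
opening: 17.0
gripper_force: 45.0
```

play_rows(
  deltas=[
    [0.0016,-0.0001,0,0,0,0.01,0],
    [0.0032,-0.0002,0,0,0,0.02,0],
    [0.0032,-0.0002,0,0,0,0.02,0],
  ],
)

```text
time: 16.0
tcp_pos: [543.3, -265.4, 84.0]
orientation: [0.729, 0.685, -0.001, -0.002]
contact_force: [-10.8, 4.2, 9.7]
opening: 16.6
gripper_force: 45.0
```

play_rows(
  deltas=[
    [0.0016,-0.0001,0,0,0,0.01,0],
    [0.0032,-0.0002,0,0,0,0.02,0],
    [0.0032,-0.0002,0,0,0,0.02,0],
  ],
)

```text
time: 16.38
tcp_pos: [546.8, -265.6, 84.0]
orientation: [0.722, 0.692, -0.001, -0.002]
contact_force: [-9.0, 3.3, 9.4]
opening: 16.5
gripper_force: 45.0
```

```bash
python3 arc.py 0.76 .78 .80 .82 .84 .86 .88 .9 .92 .94 .96 .98 1.0
```

```text
t 16.375 q 0.746 r 160.1 z 84.0 Ft -9.1 Fr -2.8 Fz 9.4 open 16.5 45.01867890357971
0.78 [ 0.0032 -0.0001] 0.02
0.8 [ 0.0064 -0.0002] 0.04
0.82 [ 0.0096 -0.0002] 0.06
0.84 [ 0.0128 -0.0001] 0.08
0.86 [0.016 0.   ] 0.1
0.88 [0.0192 0.0002] 0.12
0.9 [0.0224 0.0005] 0.14
0.92 [0.0256 0.0008] 0.16
0.94 [0.0287 0.0012] 0.18
0.96 [0.0319 0.0017] 0.2
0.98 [0.0351 0.0022] 0.22
1.0 [0.0382 0.0028] 0.24
```

play_rows(
  deltas=[
    [0.0016,0,0,0,0,0.01,0],
    [0.0032,-0.0001,0,0,0,0.02,0],
    [0.0032,-0.0001,0,0,0,0.02,0],
  ],
)

```text
time: 16.75
tcp_pos: [550.3, -265.8, 84.0]
orientation: [0.715, 0.699, -0.001, -0.002]
contact_force: [-8.1, 3.2, 9.0]
opening: 16.7
gripper_force: 45.0
```

play_rows(
  deltas=[
    [0.0016,0,0,0,0,0.01,0],
    [0.0032,-0.0001,0,0,0,0.02,0],
    [0.0032,-0.0001,0,0,0,0.02,0],
  ],
)

```text
time: 17.12
tcp_pos: [553.7, -265.9, 84.0]
orientation: [0.708, 0.706, -0.001, -0.002]
contact_force: [-6.3, 3.2, 9.0]
opening: 16.7
gripper_force: 45.0
```

play_rows(
  deltas=[
    [0.0016,0,0,0,0,0.01,0],
    [0.0032,0,0,0,0,0.02,0],
    [0.0032,0,0,0,0,0.02,0],
  ],
)

```text
time: 17.5
tcp_pos: [557.3, -265.9, 84.0]
orientation: [0.701, 0.713, -0.001, -0.001]
contact_force: [-4.6, 3.9, 6.6]
opening: 17.2
gripper_force: 45.0
```

play_rows(
  deltas=[
    [0.0016,0,0,0,0,0.01,0],
    [0.0032,0.0001,0,0,0,0.02,0],
    [0.0032,0.0001,0,0,0,0.02,0],
  ],
)

```text
time: 17.88
tcp_pos: [559.3, -265.9, 84.0]
orientation: [0.694, 0.72, -0.001, -0.002]
contact_force: [-10.6, 3.0, 10.2]
opening: 16.7
gripper_force: 45.0
```

play_rows(
  deltas=[
    [0.0016,0,0,0,0,0.01,0],
    [0.0032,0.0001,0,0,0,0.02,0],
    [0.0032,0.0001,0,0,0,0.02,0],
  ],
)

```text
time: 18.25
tcp_pos: [561.1, -265.8, 83.9]
orientation: [0.686, 0.727, -0.002, -0.004]
contact_force: [-15.1, 3.5, 13.7]
opening: 16.4
gripper_force: 45.0
```

play_rows(
  deltas=[
    [0.0016,0.0001,0,0,0,0.01,0],
    [0.0032,0.0002,0,0,0,0.02,0],
    [0.0032,0.0002,0,0,0,0.02,0],
  ],
)

```text
time: 18.62
tcp_pos: [564.8, -265.6, 83.9]
orientation: [0.679, 0.734, -0.002, -0.003]
contact_force: [-13.0, 3.0, 12.1]
opening: 17.0
gripper_force: 45.0
```

```bash
python3 arc.py 0.88 .9 .92 .94 .96 .98 1.0 1.02
```

```text
t 18.625 q 0.858 r 160.0 z 83.9 Ft -12.9 Fr -3.6 Fz 12.1 open 17.0 45.036930441856384
0.9 [0.0032 0.0003] 0.02
0.92 [0.0064 0.0006] 0.04
0.94 [0.0095 0.001 ] 0.06
0.96 [0.0127 0.0014] 0.08
0.98 [0.0159 0.002 ] 0.1
1.0 [0.019  0.0025] 0.12
1.02 [0.0222 0.0032] 0.14
```

play_rows(
  deltas=[
    [0.0016,0.0001,0,0,0,0.01,0],
    [0.0032,0.0003,0,0,0,0.02,0],
    [0.0032,0.0003,0,0,0,0.02,0],
  ],
)

```text
time: 19.0
tcp_pos: [568.4, -265.4, 84.0]
orientation: [0.672, 0.741, -0.002, -0.003]
contact_force: [-11.5, 3.3, 10.3]
opening: 17.0
gripper_force: 45.0
```

play_rows(
  deltas=[
    [0.0016,0.0001,0,0,0,0.01,0],
    [0.0032,0.0003,0,0,0,0.02,0],
    [0.0032,0.0003,0,0,0,0.02,0],
  ],
)

```text
time: 19.38
tcp_pos: [571.9, -265.1, 84.0]
orientation: [0.664, 0.748, -0.001, -0.002]
contact_force: [-10.5, 2.9, 10.4]
opening: 16.6
gripper_force: 45.0
```

play_rows(
  deltas=[
    [0.0016,0.0002,0,0,0,0.01,0],
    [0.0031,0.0004,0,0,0,0.02,0],
    [0.0031,0.0004,0,0,0,0.02,0],
  ],
)

```text
time: 19.75
tcp_pos: [575.3, -264.7, 84.0]
orientation: [0.657, 0.754, -0.001, -0.002]
contact_force: [-10.2, 3.5, 9.0]
opening: 16.7
gripper_force: 45.0
```

play_rows(
  deltas=[
    [0.0016,0.0002,0,0,0,0.01,0],
    [0.0032,0.0004,0,0,0,0.02,0],
    [0.0032,0.0004,0,0,0,0.02,0],
  ],
)

```text
time: 20.12
tcp_pos: [578.8, -264.3, 84.0]
orientation: [0.649, 0.761, -0.001, -0.002]
contact_force: [-7.8, 3.3, 8.3]
opening: 16.9
gripper_force: 45.0
```

```bash
python3 arc.py 0.96 .97 .98 .99 1.0 1.01
```

```text
t 20.125 q 0.946 r 160.0 z 84.0 Ft -7.3 Fr -4.4 Fz 8.3 open 16.9 45.015029311180115
0.97 [0.0016 0.0003] 0.01
0.98 [0.0032 0.0005] 0.02
0.99 [0.0047 0.0008] 0.03
1.0 [0.0063 0.0011] 0.04
1.01 [0.0079 0.0014] 0.05
```

play_rows(
  deltas=[
    [0.0016,0.0003,0,0,0,0.01,0],
    [0.0032,0.0005,0,0,0,0.02,0],
    [0.0032,0.0005,0,0,0,0.02,0],
  ],
)

```text
time: 20.5
tcp_pos: [582.4, -263.7, 84.0]
orientation: [0.641, 0.767, -0.001, -0.002]
contact_force: [-7.3, 2.6, 7.6]
opening: 16.9
gripper_force: 45.0
```

play_rows(
  deltas=[
    [0.0008,0.0001,0,0,0,0.005,0],
    [0.0008,0.0001,0,0,0,0.005,0],
    [0.0008,0.0001,0,0,0,0.005,0],
  ],
)

```text
time: 20.88
tcp_pos: [583.2, -263.6, 84.0]
orientation: [0.64, 0.769, -0.001, -0.002]
contact_force: [-6.5, 4.0, 7.8]
opening: 16.7
gripper_force: 45.0
```

```bash
python3 arc.py 0.985 .99 1.0
```

```text
t 20.875 q 0.974 r 160.0 z 84.0 Ft -5.7 Fr -5.0 Fz 7.8 open 16.7 45.01006364822388
0.99 [0.0008 0.0001] 0.005
1.0 [0.0024 0.0004] 0.015
```

play_rows(
  deltas=[
    [0.0008,0.0001,0,0,0,0.005,0],
    [0.0016,0.0003,0,0,0,0.01,0],
    [0.0016,0.0003,0,0,0,0.01,0],
    [0.0016,0.0003,0,0,0,0.01,0],
  ],
)

```text
time: 21.38
tcp_pos: [584.1, -263.4, 84.0]
orientation: [0.636, 0.772, -0.001, -0.002]
contact_force: [-9.1, 2.9, 8.0]
opening: 16.7
gripper_force: 45.0
```

Run:
```python
import arc; from h import *
arc.rep()
p,d,K,T,m=look("scene"); P=cloud(d,K,T).reshape(-1,3)
f=P[(np.hypot(P[:,0]-614,P[:,1]+45)<35)&(P[:,2]>66)&(P[:,2]<112)]
print("foot",f.mean(0),f[:,2].max(),len(f))
cv2.imwrite("pics/end.png",cv2.resize(p[130:280,100:350],None,fx=3,fy=3))
arc.rep()
```

```text
t 21.375 q 0.98 r 160.0 z 84.0 Ft -8.5 Fr -4.4 Fz 8.0 open 16.7 45.01759171485901
foot [624.54461814 -39.84481868  85.73445504] 107.34321084365104 184
t 21.425 q 0.98 r 160.0 z 84.0 Ft -9.7 Fr -4.7 Fz 9.0 open 16.4 45.017661452293396
```

View pics/end.png

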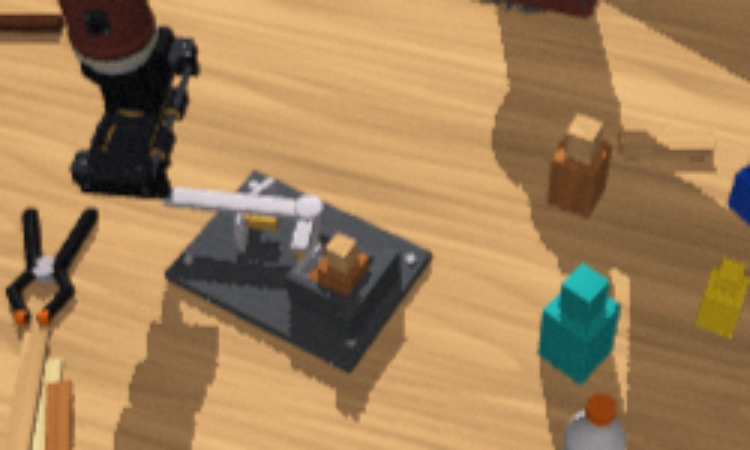

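The foot stands upright in the bay at crop pixel (340,262), squeezed by the jaw. The push has dropped three times and is starting to climb again, so the lever is held at the third click. Handing in.

```bash
python3 -c "from station import robot; print(robot.hand_in())"
```

```text
the job is handed in; nothing more can be done
None
```

The foot is standing tenon up in the press bay and released, and I handed the job in with the gripper still holding the lever at the third click (lever angle about 0.98, 21 s used); no verdict came back.

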